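Rock the lens mounts and reject the bent one

TASK

One of the three lens mounts on the granite surface plate has a bent base: find it by pressing gently with a fingertip (a few newtons, never more than 20) on an end of each base plate until one rocks, and hold that end down on the granite for a moment to be sure. Then lift the one that rocks by its lens block and set it down gently, flat on the floor of the shallow reject tray; leave the sound mounts standing where they are and everything else alone.

Things in the scene. Friction and masses are not known exactly. Their poses are not given: they have to be found in the camera images.
- plate_1: one of three look-alike lens mounts on the granite: black base plate 150 x 60 x 10 mm, with a black block holding a round lens upright at its centre, 14 mm thick along the plate's x, 40 mm wide along y, its top 56 mm above the underside. About 0.35 kg. Origin: centre of the underside; x along the 150 mm length, z up. Flat, or the bent one (see granite)
- plate_2: same in look, size and frame as plate_1; flat, or the bent one (see granite)
- plate_3: same in look, size and frame as plate_1; flat, or the bent one (see granite)
- plate_1_ends: the two outer 63 mm lengths of plate_1's base, left and right of its 24 mm middle strip, rigidly part of it; same origin and axes as plate_1
- plate_2_ends: the two outer 63 mm lengths of plate_2's base, left and right of its 24 mm middle strip, rigidly part of it; same origin and axes as plate_2
- plate_3_ends: the two outer 63 mm lengths of plate_3's base, left and right of its 24 mm middle strip, rigidly part of it; same origin and axes as plate_3
- granite: grey granite surface plate, fixed, stiff, 300 (x) x 400 (y) x 60 mm high; origin: centre of its underside. Flat mounts stand firm on it. The bent one touches only on a strip 24 mm wide across its middle, its ends 3 mm up; left alone it rests level. About 1 N down on either end, 60 mm from its centre, tips that end onto the granite, a 0.05 rad tilt; let go, it rocks back
- tray: fixed reject tray, open shallow grey plastic box, outside 230 (x) x 160 (y) mm, walls 5 mm thick and 20 mm high, floor 5 mm thick. Origin: centre of its underside on the table; x along its length
- gauge_block: bystander, to be left alone: steel gauge block 9 x 35 x 30 mm high, on the granite's far edge; origin centre of underside
- level: bystander, to be left alone: small spirit level 20 x 90 x 18 mm high, on the granite's far edge; origin centre of underside
- driver: bystander, to be left alone: screwdriver, 170 mm long, lying on the table along its x; origin at its underside
- solvent: bystander, to be left alone: white solvent bottle, 56 mm across, 130 mm high; origin centre of underside
- post: bystander, to be left alone: steel post 13 mm thick, 60 mm high, on a 38 mm round foot, on the granite's far edge; origin centre of underside
- jar: bystander, to be left alone: amber glass jar, 60 mm across, 60 mm high; origin centre of underside
- lens_box: bystander, to be left alone: cardboard box 90 x 70 x 45 mm high; origin centre of underside
Not all that is in view belongs to the job. What is shaped like the plate_3 but red or turquoise is not meant.

How it is judged:
On the way, in this order (a step that is already met when the one before it is completed fails the run):
1. the bent mount is rocked on the granite: a finger holds one end down against the granite, so that the mount stands tilted by more than 0.03 rad (((angle between plate_1's own z axis and vertical between 0.03 and 0.12 rad and contact force between plate_1 and granite above 4.2 N and contact force between the fingers and plate_1 above 0.5 N) or (angle between plate_2's own z axis and vertical between 0.03 and 0.12 rad and contact force between plate_2 and granite above 4.2 N and contact force between the fingers and plate_2 above 0.5 N) or (angle between plate_3's own z axis and vertical between 0.03 and 0.12 rad and contact force between plate_3 and granite above 4.2 N and contact force between the fingers and plate_3 above 0.5 N))), for 0.2 s.
2. a mount is lifted off the granite in the gripper (((contact force between plate_1 and granite below 0.1 N and contact force between the fingers and plate_1 above 2 N and height (world z) of plate_1 above 0.07 m) or (contact force between plate_2 and granite below 0.1 N and contact force between the fingers and plate_2 above 2 N and height (world z) of plate_2 above 0.07 m) or (contact force between plate_3 and granite below 0.1 N and contact force between the fingers and plate_3 above 2 N and height (world z) of plate_3 above 0.07 m))), for 0.1 s.
At the end, for the whole second after the job is handed in: The bent mount lies still on the tray's floor (underside under 11 mm above the table, tilt under 0.08 rad, centre within 45 mm along and 55 mm across of the tray's centre); both sound mounts stand on the granite, ends bearing on it as only flat ones' do, within 30 mm of their starts (((x of plate_1 in the frame of tray between -0.045 and 0.045 m and y of plate_1 in the frame of tray between -0.055 and 0.055 m and z of plate_1 in the frame of tray below 0.011 m and angle between plate_1's own z axis and vertical below 0.08 rad and linear speed of plate_1 below 0.01 m/s and contact force between plate_1 and tray above 1 N and distance of each of plate_2, plate_3 from where it was at the start of the episode below 0.03 m and angle between each of plate_2, plate_3's own z axis and vertical below 0.03 rad and contact force between each of plate_2_ends, plate_3_ends and granite above 0.3 N) or (distance of each of plate_1, plate_3 from where it was at the start of the episode below 0.03 m and angle between each of plate_1, plate_3's own z axis and vertical below 0.03 rad and contact force between each of plate_1_ends, plate_3_ends and granite above 0.3 N and x of plate_2 in the frame of tray between -0.045 and 0.045 m and y of plate_2 in the frame of tray between -0.055 and 0.055 m and z of plate_2 in the frame of tray below 0.011 m and angle between plate_2's own z axis and vertical below 0.08 rad and linear speed of plate_2 below 0.01 m/s and contact force between plate_2 and tray above 1 N) or (distance of each of plate_1, plate_2 from where it was at the start of the episode below 0.03 m and angle between each of plate_1, plate_2's own z axis and vertical below 0.03 rad and contact force between each of plate_1_ends, plate_2_ends and granite above 0.3 N and x of plate_3 in the frame of tray between -0.045 and 0.045 m and y of plate_3 in the frame of tray between -0.055 and 0.055 m and z of plate_3 in the frame of tray below 0.011 m and angle between plate_3's own z axis and vertical below 0.08 rad and linear speed of plate_3 below 0.01 m/s and contact force between plate_3 and tray above 1 N))); the robot touches nothing.
It fails at once if a mount pressed on the granite with more than 25 N (contact force between any of plate_1, plate_2, plate_3 and granite above 25 N).
It fails at once if a mount set down in the tray, or knocked against it, with more than 30 N (contact force between any of plate_1, plate_2, plate_3 and tray above 30 N).
It fails at once if a bystander moved by more than 30 mm (distance of any of gauge_block, level, driver, solvent, post, jar, lens_box from where it was at the start of the episode above 0.03 m).
It also fails if it takes over 61 s, if anything falls off the work surface, if the arm or the gripper's body presses on something with over 40 N, if the wrist force passes 120 N, or if a joint passes its speed limit or range.

ROBOT

A 6-joint arm with a two-finger parallel gripper is mounted at the origin on the work surface. World frame = base frame: x ahead of the robot, y to its left, z up, the work surface at z = 0. Lengths are in m, angles in rad, forces in N, time in s.
With the tool pointing down it reaches from about 0.35 to 0.85 m from the base axis. Payload 8.1 kg.
Tool frame: the origin (TCP) lies where the fingers leave the gripper's body, on its centre line; the fingertips stand 84 mm ahead of it and the grasp point (between the pads) lies 65 mm ahead of it (nose_length is the distance from the TCP to the fingertips, in m); z points along the fingers, y is the direction in which the jaws open and shut (so a half turn about z gives the same grasp; the last joint's range is limited). The gripper opens to 93 mm and grips with 3 to 60 N. Pads are 15 mm wide; open, the fingers measure 128 mm over their backs; the gripper's body (75 mm by 188 mm) begins 65 mm behind the grasp point.
Start: joints at [1.128, 0.13, 1.488, -0, 1.523, -0.085], TCP at [0.21, 0.562, 0.303] pointing down, gripper open.
Joint ranges: [-2.96, 2.96], [-0.89, 2.26], [0.02, 2.5], [-1.34, 4.48], [0, 2.73], [-2.66, 2.66]. Speed limits (rad/s): [2.39, 2.39, 2.79, 3.14, 3.14, 3.14].

INTERFACE

Orientations are given as [roll, pitch, yaw] about the fixed x, y, z axes, in that order (R = Rz(yaw) Ry(pitch) Rx(roll)).
In Python, from workcell import * gives the robot as it stands.
- The arm moves only by the shell command python3 -m handwheel 'ROWS' [OPENING] [FORCE]. ROWS is JSON, a list of rows, each a list of 4 numbers: the shift along the tool's x, y, z in m, then the turn about the tool's z in rad. A call has 1 to 20 rows; each row is the pose to reach, as a shift and turn from the pose commanded when the call began, along the tool's axes at that moment; what a row does not reach only later rows make up. A row lasts 1/8 s, in which the tool goes at most 62.5 mm and 10.7 degrees, less where a joint would pass 70% of its speed; a pose out of reach is approached as far as the arm can. A call with a gripper value outside its range is refused whole. OPENING is the closure, from 0 (fully open) to 1 (shut), set as the call begins (- or left out, the last holds). The fingers move at their own pace and stop on an object; FORCE is the grip in N (left out, the last holds). Time passes only in rows, so rows that repeat a pose let the fingers close. It gives the time, the measured TCP pose, the force and the opening at its end, in the units of the state.
- observe(): the state, without advancing time (a new reading comes with each control period).
- snapshot(name): name is "scene" or "top" or "wrist"; returns a dict with "color" (384x512x3 uint8, blue, green, red), "vfov" (degrees; the focal length in pixels is half the picture's height over the tangent of half this angle, whatever the lens; pixels are square), "cx", "cy" (the principal point, pixels), "rvec" (rotation vector, rad) and "tvec" (3), from world to camera coordinates, as OpenCV has them. Camera axes: x right, y down, z forward; pixel columns grow to the right and rows downward; lengths in m; the calibration is good to about 2 mm. A picture is of the moment at which its call begins. There is no depth.
- close_job(): hands the job in, once; it reports no verdict.
Trained networks look in a picture, given as the dict that the camera call returned (one of the last four; its "shot" number tells which), for a name from the list of things; names that differ only in an ending like _2 or _b are one class to them, and where a whole thing is asked for, a point or a joint stands for the part that bears it (a point fixed in the world has none). Each returns a list of dicts, best first, with "confidence" (0 to 1); they miss things now and then, are a little off and sometimes report something else, mostly with a low value. They report only what shows in the picture. A call takes as long as a camera call. They do not tell look-alikes from the thing itself.
- boxes_of(picture, thing): "xyz" ([x, y, z] in m, in world coordinates, good to about 4 mm: the middle of the surface that is visible of it).
- pinpoint(picture, thing): "xyz" ([x, y, z] in m, in world coordinates, good to about 4 mm: a listed point, or the origin of a listed thing).
The state is a dict: "time": time; "qpos": joint angles; "dq": joint speeds; "joint_efforts": joint torques, N m; "position": TCP position; "eef_rot": TCP orientation; "ft_force": force on the tool from outside, world axes, zero at the start; "torque": the same for the moment, N m; "opening": finger opening in m.
Only numpy, scipy, OpenCV 4.12 (cv2) and the standard library are available. Lean on these libraries where they do the work, as an engineer would, in place of code of your own. Each camera call takes 0.05 s, during which the arm holds its last target. There are 200 camera calls.

## Working session

There is one attempt and no reset: what is moved stays moved. The work goes in short steps, Python scripts to look and compute and a shell command to move; the robot and the scene stay as the last step left them, time stands still between calls to the robot, and variables do not carry over. Pictures are saved under pics/ and viewed, about 8 in all and at most 12, crops included, and the job is handed in when it is done.

```bash
mkdir -p pics; python3 - <<'E'
from workcell import *
import cv2,numpy as np
s=observe();print({k:np.round(v,3).tolist() for k,v in s.items()})
for n in("scene","top"):
    p=snapshot(n);cv2.imwrite(f"pics/{n}0.png",p["color"]);print(n,p["vfov"],p["cx"],p["cy"],np.round(p["rvec"],3),np.round(p["tvec"],3))
    for t in("plate_1","tray","granite"):
        print(t,[(np.round(d["xyz"],3).tolist(),round(d["confidence"],2)) for d in pinpoint(p,t)])
E
```

```text
{'time': 0.0, 'qpos': [1.128, 0.131, 1.489, 0.0, 1.523, -0.085], 'dq': [-0.002, -0.001, -0.002, 0.001, 0.0, 0.001], 'joint_efforts': [-0.001, -55.987, -49.174, 0.076, 0.037, -0.0], 'position': [0.21, 0.562, 0.302], 'eef_rot': [-3.14, -0.0, 2.784], 'ft_force': [-0.258, 0.428, 0.562], 'torque': [0.079, -0.038, 0.012], 'opening': 0.093}
scene 48.302967765563416 253.01326344740474 194.68043557575896 [ 1.079  2.44  -0.969] [ 0.307 -0.243  1.5  ]
plate_1 [([0.533, -0.06, 0.059], 0.85), ([0.243, 0.442, 0.001], 0.74), ([0.514, 0.211, 0.058], 0.73), ([0.533, 0.087, 0.058], 0.72)]
tray []
granite [([0.559, 0.08, 0.004], 0.66)]
top 44.38802659760516 256.10504558825994 188.3311860453744 [ 2.133 -2.168  0.119] [0.047 0.495 1.658]
plate_1 [([0.532, -0.061, 0.062], 0.95), ([0.511, 0.207, 0.055], 0.78), ([0.284, 0.222, 0.002], 0.75), ([0.247, 0.449, -0.002], 0.55)]
tray [([0.538, -0.386, 0.002], 0.57)]
granite [([0.559, 0.079, -0.001], 0.59), ([0.336, -0.222, -0.002], 0.44)]
```

View pics/top0.png

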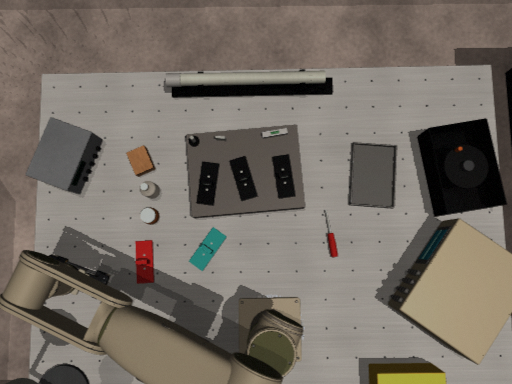

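View pics/scene0.png

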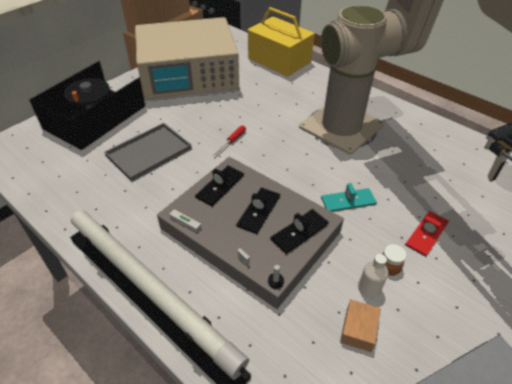

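Top view: three black mounts stand on the granite at (208,183), (243,178) and (284,176). The tray is at (372,175). The red mount (145,261) and turquoise mount (208,249) on the table are look-alikes and not meant. Next I measure the mount and tray axes.

```bash
cat >h.py <<'E'
from workcell import *
import cv2,numpy as np
def unproj(p,uv,z):
    f=p["color"].shape[0]/2/np.tan(np.radians(p["vfov"]/2))
    R=cv2.Rodrigues(np.array(p["rvec"],float))[0];t=np.array(p["tvec"],float)
    uv=np.atleast_2d(uv).astype(float)
    d=np.c_[(uv[:,0]-p["cx"])/f,(uv[:,1]-p["cy"])/f,np.ones(len(uv))]@R
    c=-R.T@t
    return c+d*((z-c[2])/d[:,2])[:,None]
def rect(P):
    (c,(w,h),a)=cv2.minAreaRect((P[:,:2]*1000).astype(np.float32))
    if w<h:w,h,a=h,w,a+90
    return np.round(c,1),round(w),round(h),round((a+90)%180-90,1)
E
python3 - <<'E'
from h import *
p=snapshot("top");g=cv2.cvtColor(p["color"],cv2.COLOR_BGR2GRAY)
print(g[183,225],g[170,208],g[175,372])
m=(g<35).astype(np.uint8)
n,l,st,c=cv2.connectedComponentsWithStats(m)
for i in range(1,n):
    if st[i,4]>150 and 185<c[i][0]<305 and 130<c[i][1]<212:
        ys,xs=np.where(l==i);print(c[i].round(1),st[i],rect(unproj(p,np.c_[xs,ys],.07)))
# tray
m=(g<125).astype(np.uint8);n,l,st,c=cv2.connectedComponentsWithStats(m)
i=l[175,372];ys,xs=np.where(l==i);print("tray",st[i],rect(unproj(p,np.c_[xs,ys],.015)))
cv2.imwrite("pics/crop.png",cv2.resize(p["color"][120:220,180:400],None,fx=3.6,fy=3.6,interpolation=2))
for t in("gauge_block","level","post","driver"):
    print(t,[(np.round(d["xyz"],3).tolist(),round(d["confidence"],2)) for d in pinpoint(p,t)][:2])
E
```

```text
85 12 82
[283.1 175.9] [272 154  23  44 684] (array([533.3, -57.4]), 150, 60, 7.5)
[242.9 177.9] [230 156  27  45 673] (array([528.8,  84.1]), 150, 58, 16.1)
[207.4 183. ] [197 162  22  43 696] (array([512.6, 209.3]), 150, 60, -7.8)
tray [ 347  142   51   67 3052] (array([ 540.6, -379.2]), 235, 180, -5.1)
gauge_block []
level [([0.687, -0.029, 0.058], 0.5), ([0.532, -0.058, 0.058], 0.49)]
post [([0.664, 0.256, 0.064], 0.66)]
driver [([0.337, -0.22, -0.0], 0.63), ([0.511, 0.208, 0.053], 0.32)]
```

View pics/crop.png

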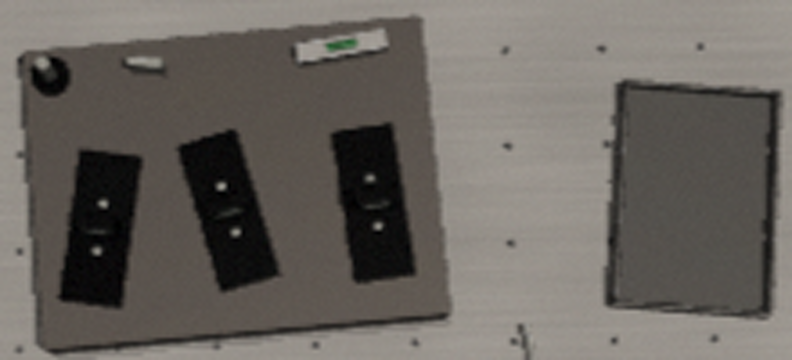

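Candidates for the bent one are A (513,209 mm, -7.8°), B (529,84 mm, 16°) and C (533,-57 mm, 7.5°). Each measured 150 x 60 mm, as given. I start with A and press its near end 54 mm from centre with the fingers shut.

```bash
python3 -m handwheel '[[-0.354,-0.236,0.08,1.349],[-0.354,-0.236,0.08,1.349],[-0.354,-0.236,0.08,1.349],[-0.354,-0.236,0.08,1.349],[-0.354,-0.236,0.08,1.349],[-0.354,-0.236,0.08,1.349],[-0.354,-0.236,0.08,1.349],[-0.354,-0.236,0.08,1.349],[-0.354,-0.236,0.133,1.349],[-0.354,-0.236,0.133,1.349],[-0.354,-0.236,0.133,1.349]]' 1 20; python3 - <<'E'
from h import *
s=observe();print({k:np.round(s[k],4).tolist() for k in("position","eef_rot","ft_force","opening")})
p=snapshot("wrist");cv2.imwrite("pics/w1.png",p["color"])
E
```

```text
time: 2.02
position: [0.459, 0.2179, 0.1711]
eef_rot: [3.141, -0.0, 1.436]
ft_force: [-0.1, -0.7, -0.0]
opening: 0.0007
{'position': [0.459, 0.2179, 0.1711], 'eef_rot': [3.1412, -0.0004, 1.4364], 'ft_force': [-0.1251, -0.6933, -0.0057], 'opening': 0.0007}
```

View pics/w1.png

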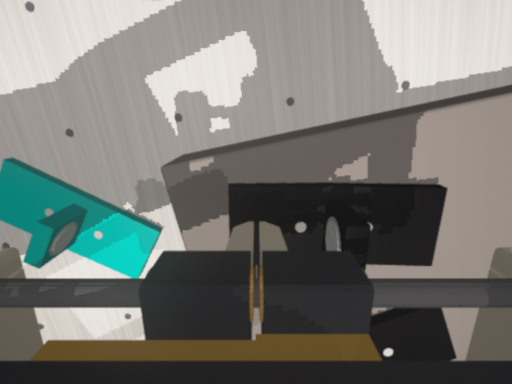

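The wrist view shows the shut fingers (col 258) over the near end of A (plate cols 229–445, lens at 333), aligned with it. Now I descend in small steps.

```bash
python3 -m handwheel '[[0,0,0.008,0],[0,0,0.012,0],[0,0,0.013,0]]'; python3 -m handwheel '[[0,0,0.001,0],[0,0,0.002,0]]';python3 -m handwheel '[[0,0,0.001,0],[0,0,0.001,0]]'
```

```text
time: 2.45
position: [0.4589, 0.2171, 0.1566]
eef_rot: [-3.141, 0.0, 1.435]
ft_force: [0.2, -0.7, 0.8]
opening: 0.0004
time: 2.7
position: [0.4591, 0.217, 0.1548]
eef_rot: [3.142, -0.0, 1.435]
ft_force: [-1.3, -1.0, 1.6]
opening: 0.0005
time: 2.95
position: [0.4591, 0.217, 0.1545]
eef_rot: [3.142, -0.0, 1.435]
ft_force: [-4.7, -0.7, 6.9]
opening: 0.0005
```

```bash
python3 - <<'E'
from h import *
for n in("wrist","scene"):
    p=snapshot(n);cv2.imwrite(f"pics/A_{n}.png",p["color"])
print(observe()["ft_force"],observe()["position"])
E
python3 -m handwheel '[[0,0,-0.002,0],[0,0,-0.004,0],[0,0,-0.005,0],[0,0,-0.005,0]]'; python3 - <<'E'
from h import *
q=snapshot("scene");cv2.imwrite("pics/A2_scene.png",q["color"])
q=snapshot("wrist");cv2.imwrite("pics/A2_wrist.png",q["color"])
print(observe()["ft_force"],observe()["position"])
for n in("scene","wrist"):
    a=cv2.imread(f"pics/A_{n}.png");b=cv2.imread(f"pics/A2_{n}.png")
    if n=="scene":
        pl=unproj  # crop round mount A
        a=a[205:255,265:335];b=b[205:255,265:335]
        f=lambda i:cv2.cvtColor(i,6).astype(np.float32)
        print(cv2.phaseCorrelate(f(a),f(b)),np.abs(f(a)-f(b)).max())
        big=np.hstack([cv2.resize(i,None,fx=5,fy=5,interpolation=2) for i in(a,b)])
    else:big2=np.vstack([i[170:280,180:480] for i in(a,b)])
cv2.imwrite("pics/cmp.png",np.vstack([cv2.resize(big,(700,250)),cv2.resize(big2,(450,330))[:, :450].copy() if 0 else cv2.copyMakeBorder(cv2.resize(big2,(450,330)),0,0,0,250,0)]))
E
```

```text
[-4.00280171 -0.66666891  7.63542384] [0.45912001 0.21703027 0.15452485]
time: 3.55
position: [0.459, 0.217, 0.1587]
eef_rot: [-3.142, 0.0, 1.435]
ft_force: [0.1, -0.4, 0.2]
opening: 0.0002
[-0.83909534  0.01551117 -0.99742232] [0.45893396 0.21692831 0.15855767]
((-0.17856184808353248, -0.06968400320296908), 0.8331723133722941) 55.0
```

View pics/cmp.png

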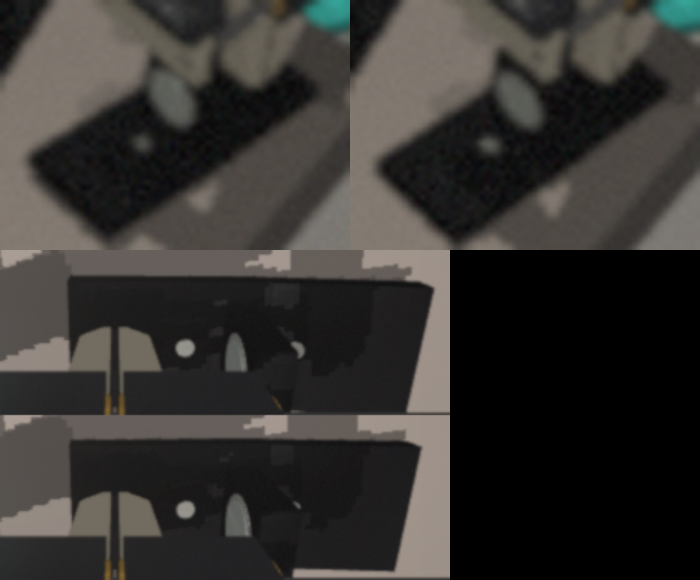

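Scene crops, pressed (left) against released (right): A's far corner at (28,158) drops to about (26,168) on release, roughly 2 px unscaled. In the wrist view the far end also swells by more than the camera shift explains. So A appears to rock. I press again with a longer hold and measure the far end.

```bash
python3 -m handwheel '[[0,0,0.003,0],[0,0,0.0045,0],[0,0,0.0055,0],[0,0,0.0055,0],[0,0,0.0055,0],[0,0,0.0055,0],[0,0,0.0055,0],[0,0,0.0055,0]]'; python3 - <<'E'
from h import *
def load(n):return cv2.cvtColor(cv2.imread(n),6)
p=snapshot("scene");cv2.imwrite("pics/A3_scene.png",p["color"])
print(observe()["ft_force"],observe()["position"])
ref=load("pics/A2_scene.png")
f=p["vfov"];fl=192/np.tan(np.radians(f/2));R=cv2.Rodrigues(np.array(p["rvec"]))[0];t=np.array(p["tvec"])
def proj(P):
    c=R@np.array(P)+t;return np.array([c[0]/c[2]*fl+p["cx"],c[1]/c[2]*fl+p["cy"]])
u=np.array([.9907,-.1357,0]);v=np.array([.1357,.9907,0]);c=np.array([.5126,.2093,.07])
for s in(-1,1):
    print("pred shift px for +7mm",proj(c+.075*u+[0,0,.007])-proj(c+.075*u)) if s>0 else 0
    x,y=np.round(proj(c+.075*u+s*.03*v)).astype(int)
    for n in("A_scene","A3_scene","scene0"):
        a=load(f"pics/{n}.png")
        def mv(x,y,h=6):
            T=ref[y-h:y+h+1,x-h:x+h+1].astype(np.float32);I=a[y-h:y+h+1,x-h:x+h+1].astype(np.float32)
            w,_=cv2.findTransformECC(T,I,np.eye(2,3,dtype=np.float32),cv2.MOTION_TRANSLATION);return w[:,2].round(2)
        try:print(n,(x,y),mv(x,y),"level/static",mv(185,219,10))
        except cv2.error as e:print(n,"ecc fail")
E
```

```text
time: 4.65
position: [0.459, 0.2171, 0.1545]
eef_rot: [-3.141, 0.0, 1.435]
ft_force: [-6.9, -2.0, 14.6]
opening: 0.0004
[-7.56813907 -1.68527915 14.19641382] [0.45898418 0.21707894 0.15447929]Traceback (most recent call last):
  File "<stdin>", line 18, in <module>
  File "<stdin>", line 17, in mv
TypeError: 'float' object is not subscriptable
```

```bash
python3 -m handwheel '[[0,0,-0.003,0],[0,0,-0.01,0],[0,0,-0.02,0]]'; python3 - <<'E'
from h import *
def load(n):return cv2.cvtColor(cv2.imread(n),6)
p=snapshot("scene");cv2.imwrite("pics/A4_scene.png",p["color"])
ref=load("pics/A2_scene.png")
fl=192/np.tan(np.radians(p["vfov"]/2));R=cv2.Rodrigues(np.array(p["rvec"]))[0];t=np.array(p["tvec"])
def proj(P):
    c=R@np.array(P)+t;return np.array([c[0]/c[2]*fl+p["cx"],c[1]/c[2]*fl+p["cy"]])
u=np.array([.9907,-.1357,0]);v=np.array([.1357,.9907,0]);c=np.array([.5126,.2093,.07])
print("pred shift px for +4mm",proj(c+.075*u+[0,0,.004])-proj(c+.075*u))
def mv(a,x,y,h=7):
    T=ref[y-h:y+h+1,x-h:x+h+1].astype(np.float32);I=a[y-h:y+h+1,x-h:x+h+1].astype(np.float32)
    return cv2.findTransformECC(T,I,np.eye(2,3,dtype=np.float32),cv2.MOTION_TRANSLATION)[1][:,2].round(2)
for n in("A_scene","A3_scene","A4_scene","scene0"):
    a=load(f"pics/{n}.png")
    print(n,[mv(a,*np.round(proj(c+.075*u+s*.03*v)).astype(int)) for s in(-1,1)],"level",mv(a,185,219,10))
E
```

```text
time: 5.08
position: [0.4588, 0.2169, 0.1733]
eef_rot: [-3.141, 0.0, 1.435]
ft_force: [1.6, -0.5, 1.0]
opening: 0.0005
pred shift px for +4mm [ 0.07233828 -0.98007197]
A_scene [array([ 0.2 , -0.91], dtype=float32), array([ 0.49, -0.58], dtype=float32)] level [-0.03 -0.04]
A3_scene [array([ 0.16, -0.93], dtype=float32), array([ 0.48, -0.59], dtype=float32)] level [-0.04 -0.03]
A4_scene [array([0.03, 0.02], dtype=float32), array([ 0.05, -0.02], dtype=float32)] level [-0.06 -0.03]
scene0 [array([ 0.01, -0.01], dtype=float32), array([-0.02, -0.03], dtype=float32)] level [-0.03 -0.01]
```

A rocks: pressed at 7 N and again at 14 N, its far end rose about 4 mm (prediction for a 0.05 rad tilt: 4.3 mm). It returned on release while the spirit level stayed still. So A, at (513,209), is the bent mount. I go over its block with the jaws open.

```bash
python3 -m handwheel '[[0,0,-0.045,0],[0,0.02,-0.045,0],[0,0.054,-0.045,0],[0,0.054,-0.045,0],[0,0.054,-0.045,0],[0,0.054,-0.045,0]]' 0 20; python3 - <<'E'
from h import *
p=snapshot("wrist");cv2.imwrite("pics/w2.png",p["color"])
for t in("plate_1",):print([(np.round(d["xyz"],3).tolist(),round(d["confidence"],2)) for d in pinpoint(p,t)])
E
```

```text
time: 5.88
position: [0.5117, 0.2098, 0.2181]
eef_rot: [-3.141, 0.0, 1.435]
ft_force: [-0.2, 0.3, -0.0]
opening: 0.056
[([0.511, 0.206, 0.059], 0.77), ([0.528, 0.086, 0.066], 0.73), ([0.282, 0.222, -0.003], 0.67)]
```

View pics/w2.png

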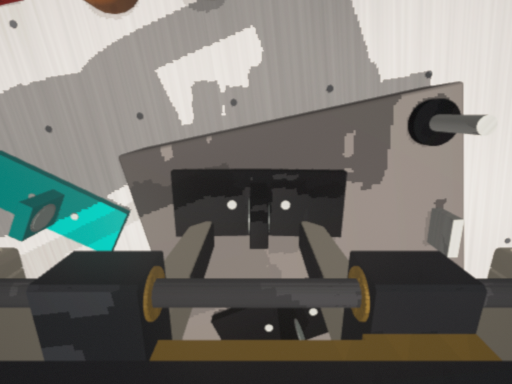

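The block (col 259) is centred between the jaws (col 257), aligned with the plate. Descend and grip.

```bash
python3 -m handwheel '[[0,0,0.03,0],[0,0,0.05,0],[0,0,0.054,0],[0,0,0.054,0],[0,0,0.054,0]]' 0 20; python3 -m handwheel '[[0,0,0,0],[0,0,0,0],[0,0,0,0],[0,0,0,0],[0,0,0,0],[0,0,0,0],[0,0,0,0],[0,0,0,0]]' 1 25
```

```text
time: 6.6
position: [0.5132, 0.2099, 0.1653]
eef_rot: [3.14, -0.001, 1.435]
ft_force: [0.5, -0.2, 0.4]
opening: 0.093
time: 7.6
position: [0.5125, 0.2097, 0.1642]
eef_rot: [-3.142, 0.0, 1.435]
ft_force: [0.2, -0.2, 0.1]
opening: 0.0172
```

```bash
python3 -m handwheel '[[0,0,0,0],[0,0,0,0],[0,0,0,0],[0,0,-0.003,0],[0,0,-0.008,0],[0,0,-0.02,0],[0,0,-0.04,0],[0,0,-0.06,0],[0,0,-0.08,0],[0,0,-0.1,0],[0,0,-0.11,0],[0,0,-0.11,0],[0,0,-0.11,0]]'; python3 - <<'E'
from h import *
p=snapshot("wrist");q=snapshot("scene");print([(np.round(d["xyz"],3).tolist(),round(d["confidence"],2)) for d in boxes_of(q,"tray")+pinpoint(q,"tray")])
cv2.imwrite("pics/w3.png",np.hstack([cv2.resize(i["color"],(400,300)) for i in(p,q)]))
E
```

```text
time: 9.22
position: [0.5121, 0.2095, 0.2732]
eef_rot: [-3.14, 0.001, 1.435]
ft_force: [0.5, -0.3, -3.6]
opening: 0.0139
[([0.546, -0.387, 0.004], 0.61), ([0.543, -0.386, -0.0], 0.87), ([0.559, 0.082, 0.004], 0.3)]
```

View pics/w3.png

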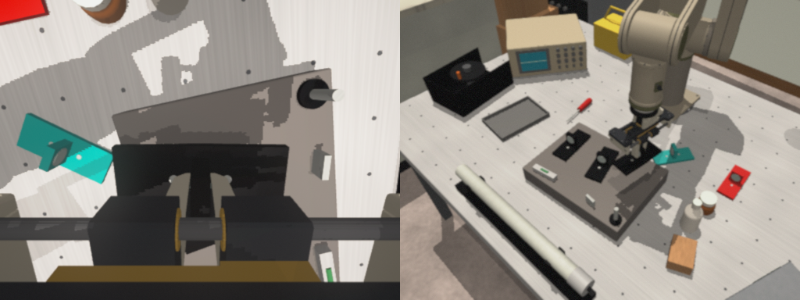

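Lifted: weight 3.6 N, opening 13.9 mm, which is the 14 mm block. Now carry it over the tray, target (0.541, -0.385).

```bash
python3 -m handwheel '[[-0.015,0.003,0,-0.01],[-0.045,0.008,0,-0.02],[-0.09,0.017,0,-0.03],[-0.14,0.026,0,-0.04],[-0.19,0.035,0,-0.05],[-0.24,0.045,0,-0.066],[-0.29,0.054,0,-0.066],[-0.34,0.063,0,-0.066],[-0.39,0.073,0,-0.066],[-0.44,0.082,0,-0.066],[-0.49,0.091,0,-0.066],[-0.535,0.1,0,-0.066],[-0.565,0.105,0,-0.066],[-0.58,0.108,0,-0.066],[-0.585,0.109,0,-0.066],[-0.585,0.109,0,-0.066],[-0.585,0.109,0,-0.066],[-0.585,0.109,0,-0.066]]'; python3 - <<'E'
from h import *
p=snapshot("wrist");q=snapshot("top")
cv2.imwrite("pics/w4.png",np.hstack([cv2.resize(p["color"],(400,300)),cv2.resize(q["color"][110:260,270:470],(400,300))]))
E
```

```text
time: 11.68
position: [0.5415, -0.3838, 0.2745]
eef_rot: [3.141, -0.0, 1.502]
ft_force: [0.3, -0.4, -3.5]
opening: 0.0138
```

View pics/w4.png

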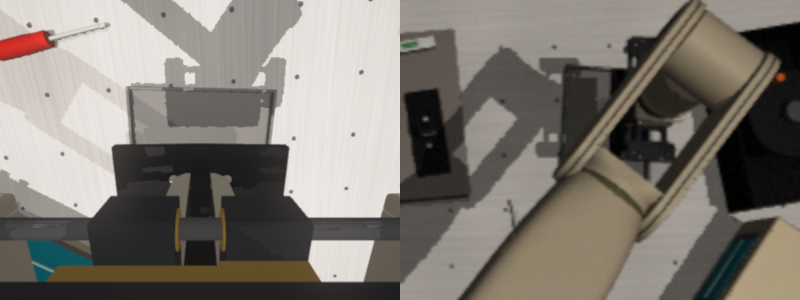

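The tray (cols 130–273, centre 202) is in line with the held mount (centre 200). Descend.

```bash
python3 -m handwheel '[[0,0,0.015,0],[0,0,0.045,0],[0,0,0.08,0],[0,0,0.115,0],[0,0,0.14,0],[0,0,0.152,0],[0,0,0.158,0],[0,0,0.16,0],[0,0,0.16,0]]'; python3 -m handwheel '[[0,0,0.001,0],[0,0,0.002,0],[0,0,0.003,0],[0,0,0.003,0]]'; python3 -m handwheel '[[0,0,0.001,0],[0,0,0.002,0],[0,0,0.002,0]]'
```

```text
time: 12.9
position: [0.5417, -0.3851, 0.1153]
eef_rot: [3.14, 0.001, 1.501]
ft_force: [-0.1, -0.6, -3.4]
opening: 0.0138
time: 13.4
position: [0.5412, -0.3847, 0.1111]
eef_rot: [-3.141, -0.0, 1.501]
ft_force: [-0.4, 0.6, -3.3]
opening: 0.0141
time: 13.78
position: [0.5413, -0.3848, 0.1093]
eef_rot: [3.141, 0.0, 1.501]
ft_force: [0.1, 0.6, -3.5]
opening: 0.0139
```

```bash
python3 -m handwheel '[[0,0,0.0007,0],[0,0,0.001,0],[0,0,0.001,0]]'; python3 -m handwheel '[[0,0,0.0007,0],[0,0,0.001,0],[0,0,0.001,0]]'
```

```text
time: 14.15
position: [0.5413, -0.3848, 0.1093]
eef_rot: [3.141, 0.0, 1.501]
ft_force: [-4.0, 2.8, 4.6]
opening: 0.0138
time: 14.52
position: [0.5414, -0.3848, 0.1093]
eef_rot: [3.141, 0.0, 1.501]
ft_force: [-6.9, 5.2, 13.0]
opening: 0.0138
```

It is on the floor. I ease off the over-travel, open the jaws and retreat straight up.

```bash
python3 -m handwheel '[[0,0,-0.001,0],[0,0,-0.0018,0],[0,0,-0.0018,0]]'; python3 -m handwheel '[[0,0,0,0],[0,0,0,0],[0,0,0,0],[0,0,0,0],[0,0,0,0],[0,0,0,0],[0,0,0,0],[0,0,0,0]]' 0; python3 -m handwheel '[[0,0,-0.01,0],[0,0,-0.04,0],[0,0,-0.09,0],[0,0,-0.15,0],[0,0,-0.2,0],[0,0,-0.2,0],[-0.05,-0.05,-0.2,0],[-0.05,-0.11,-0.2,0],[0,-0.17,-0.2,0],[0,-0.17,-0.2,0],[0,-0.17,-0.2,0]]';  python3 - <<'E'
from h import *
q=snapshot("top");p=snapshot("wrist")
print([(np.round(d["xyz"],3).tolist(),round(d["confidence"],2)) for d in pinpoint(q,"plate_1")])
g=cv2.cvtColor(q["color"],6);m=(g<35).astype(np.uint8);n,l,st,c=cv2.connectedComponentsWithStats(m)
for i in range(1,n):
    if st[i,4]>150 and 185<c[i][0]<400 and 130<c[i][1]<212:
        ys,xs=np.where(l==i);print(c[i].round(1),rect(unproj(q,np.c_[xs,ys],.07 if c[i][0]<320 else .015)))
cv2.imwrite("pics/w5.png",np.hstack([cv2.resize(p["color"],(400,300)),cv2.resize(q["color"][60:285,150:450],(400,300))]))
E
```

```text
time: 14.9
position: [0.5414, -0.3848, 0.1093]
eef_rot: [3.141, 0.0, 1.501]
ft_force: [-2.3, 1.3, 2.7]
opening: 0.0138
time: 15.9
position: [0.5412, -0.3847, 0.1091]
eef_rot: [-3.142, 0.0, 1.501]
ft_force: [-0.3, -0.5, 0.1]
opening: 0.0892
time: 17.27
position: [0.3708, -0.3722, 0.309]
eef_rot: [3.142, 0.0, 1.5]
ft_force: [0.3, -0.0, 0.7]
opening: 0.0932
[([0.526, 0.08, 0.056], 0.89), ([0.533, -0.061, 0.061], 0.87), ([0.539, -0.389, 0.002], 0.87), ([0.283, 0.218, 0.002], 0.64), ([0.246, 0.444, -0.002], 0.61)]
[283.2 176. ] (array([533.3, -57.9]), 149, 59, 7.5)
[372.2 174.6] (array([ 540.3, -382.8]), 150, 63, -4.1)
[242.9 177.9] (array([528.8,  84.1]), 150, 58, 16.1)
[396.  190.5] (array([ 500.5, -480.4]), 161, 62, -56.7)
```

View pics/w5.png

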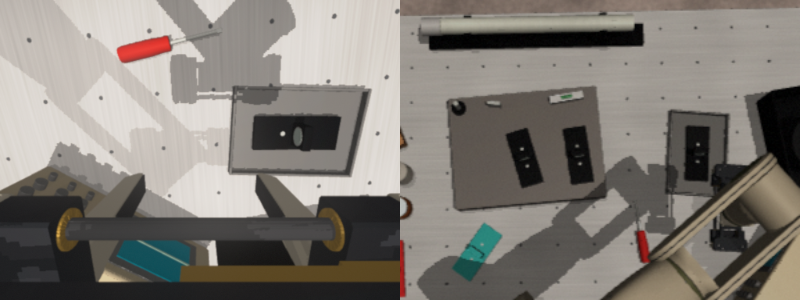

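The mount lies centred and flat in the tray, and mounts B and C are where they started. Handing in.

```bash
python3 -c "
from workcell import *
print(observe()['ft_force'],close_job())"
```

```text
the job is handed in; nothing more can be done
[-0.14319034  0.51650857 -0.73693961] None
```

The bent mount was the leftmost one on the granite, at (513, 209) mm. It now lies in the reject tray and the job is handed in; the interface gives no verdict.

- **Finding it:** I pressed its near end at 7 N, then held it down again at about 14 N, more than the few newtons asked for but under the 20 N limit. Both times the far end rose about 4 mm in the scene camera, which fits the 0.05 rad tilt, and it went back when released. I never pressed the other two mounts, because this first one rocked.
- **Moving it:** I lifted it by its lens block (3.6 N weight) and set it down in the tray. The tool force peaked at about 13 N, so I estimate 16–17 N on the tray floor, against the 30 N limit.
- **Last checks:**
  - The mount's centre is at about (540, -383) mm, within about 5 mm of the tray centre.
  - It showed its full 150 x 63 mm outline and looked flat. I took no separate tilt or height reading there.
  - The two sound mounts are within 1 mm of where they started.
  - The gripper is open and clear at 17.3 s, with wrist force under 1 N.
- **Disagreement:** The tray centre estimates differed by about 5–7 mm between the cameras and networks, well inside the tolerance.

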